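# Seat a module carrier on the tilted kinematic calibration stand

### The arm

A 6-joint arm with a two-finger parallel gripper is mounted at the origin on a cart in front of the work surface, level with it; the furniture and walls round the work are solid. World frame = base frame: x ahead of the robot, y to its left, z up, the work surface at z = 0. Lengths are in m, angles in rad, forces in N, time in s.
With the tool pointing down it reaches from about 0.35 to 0.975 m from the base axis. Payload 4.9 kg.
Tool frame: the origin (TCP) lies midway between the tips of the shut fingers; the grasp point (between the pads) lies manip.tcp_to_grasp behind it (manip.tcp_to_grasp is the distance from the TCP to the grasp point, in m); z points along the fingers, y is the line along which they close (so a half turn about z gives the same grasp; the last joint's range is limited). The gripper opens to 85 mm and grips with 20 to 120 N. Pads are 22 mm wide; open, the fingers measure 114 mm over their backs; the gripper's body (76 mm by 85 mm) begins 54 mm behind the grasp point. The pads swing forward as they close: fully open they stand 13 mm farther back than shut.
Start: joints at [1.098, 0.053, 1.613, -0, 1.476, -0.119], TCP at [0.217, 0.586, 0.231] pointing down, gripper open.
Joint ranges: [-3.01, 3.01], [-1.01, 2.22], [0.06, 2.58], [-1.02, 4.17], [0.09, 2.62], [-3.14, 3.14]. Speed limits (rad/s): [2.57, 2.57, 3.14, 3.14, 3.14, 3.14].

### API

Orientations are given as a unit quaternion [w, x, y, z].
In Python, from plant import manip, grab_frame, calibration, job_done gives the robot as it stands.
- The arm moves only by the tool send_rows, never from a script. Its argument "rows" is a list of rows, each an object of numbers: "x", "y", "z": the shift along the tool's x, y, z normalised to -1 to 1, where 1 is 15 cm; "wx", "wy", "wz": the turn, a rotation vector about the tool's x, y, z normalised to -1 to 1, where 1 is pi/4 rad; "hand": the opening, from -1 (shut) to 1 (fully open). In form: [{"x": .., "y": .., "z": .., "wx": .., "wy": .., "wz": .., "hand": ..}, ...]. A call has exactly 10 rows; each row shifts and turns the commanded pose from where the row before left it, along the tool's axes as they then stand; what a row does not reach is not made up. A row lasts 1/12 s, in which the tool goes at most 41.7 mm and 7.16 degrees, less where a joint would pass 70% of its speed; a pose out of reach is approached as far as the arm can. A call with a number of a shift or a turn outside -1 to 1 is refused whole. A call with a gripper value outside its range is refused whole. The fingers move at their own pace and stop on an object; the grip force is fixed at half the most. Time passes only in rows, so rows that do not move let the fingers close, or fill a call up. It gives the time, the measured TCP pose, the force, the opening and the grip force at its end, in the units of the state.
- manip.state(): the state, without advancing time (a new reading comes with each control period).
- grab_frame(name): name is "scene" or "top" or "wrist"; returns the picture (384x512x3 uint8, blue, green, red); there is no depth.
- calibration(name): a dict with "camera_matrix" (3x3 intrinsics, pixels), "R" (3x3) and "t" (3): a world point X has camera coordinates R X + t. Camera axes: x right, y down, z forward; pixel columns grow to the right and rows downward; lengths in m; the calibration is good to about 2 mm. A picture is of the moment at which its call begins: read the wrist's pose just before it. calibration takes no time and is no camera call; for the wrist camera it gives the pose at the moment of the call.
- job_done(): hands the job in; it is judged then, once.
The state is a dict: "time": time; "joint_pos": joint angles; "joint_vel": joint speeds; "joint_efforts": joint torques, N m; "tool_pos": TCP position; "tool_rot": TCP orientation; "contact_force": force on the tool from outside, world axes, zero at the start; "ft_torque": the same for the moment, N m; "gripper_width": opening from 0.0 (shut) to 1.0 (fully open); "grasp_force": force on a finger pad.
Only numpy, scipy, OpenCV 4.12 (cv2) and the standard library are available. Lean on these libraries where they do the work, as an engineer would, in place of code of your own. Each camera call takes 0.05 s, during which the arm holds its last target. There are 200 camera calls.

### The job

Take the carrier plate with the grey tilt-sensor module (the black bow handle is there to lift it by) off the mat and seat it on the 30-degree calibration stand, narrow end uphill, so that its three pin pairs straddle the three steel balls. It goes down square to the sloping bed and needs a push until the sprung side balls snap over its rounded edges and pull it fully home on all three balls, then let go; do not drop it, and leave the other things on the bench where they are.

Things in the scene. Friction and masses are not known exactly. Their poses are not given: they have to be found in the camera images.
- carrier: Loose carrier, 0.54 kg: aluminium plate 135 mm long (x -55 to +80), 110 wide over its rounded long edges, z 7 to 17, with a light-grey module box (74x49x27, top at z 44) and a black bow handle over it. Origin: under the handle's middle, level with the lowest points of the pins below, on which it lies flat on the mat at the start. x points to the narrow end, z up through the handle.
- handle (a point): Middle of the carrier's straight handle bar, at (0, 0, 74) mm of the carrier, axes as the carrier's. The bar runs along x (-53 to +53 mm), is 12 mm across in y and 16 mm high, on two posts at x +-48 with 22 mm between bar and module. Grasp it across y. The carrier's centre of mass lies nearly below.
- vee_top (a point): Under the carrier's narrow end: a pair of parallel 10 mm steel pins, 11 mm gap between them, straddles a ball and forms a vee that points at the origin. This point, (60, 0, -4) mm of the carrier, is where the ball's centre lies when home. A vee still draws in a ball that is some 5 mm off.
- vee_left (a point): The same for the pin pair at (-30, +38, -4) mm of the carrier.
- vee_right (a point): The same for the pin pair at (-30, -38, -4) mm of the carrier.
- bed: Aluminium bed of the fixed calibration stand, 160 x 220 mm, inclined 30 degrees; its low edge faces right and somewhat towards the robot. Origin: on its face, 62 mm over the bench, midway between the side balls; x straight uphill to its narrow end (face from x -70 to +90), y across, z square out of the face. The carrier is home when its origin is at (0, 0, 16) mm here with axes parallel to these.
- ball_top (a point): Centre of the uphill one of three polished 18 mm steel locator balls that stand on the bed: (60, 0, 12) mm of the bed.
- ball_left (a point): Centre of the locator ball at (-30, +38, 12) mm of the bed.
- ball_right (a point): Centre of the locator ball at (-30, -38, 12) mm of the bed.
- side_left (a joint): Travel (m) of the sprung 18 mm steel side ball that points inward at (0, +61, 36) mm of the bed: 0 run out, 0.009 pushed fully outward, about 0.0005 with the carrier home. 6 N at 0, 1.5 N more per mm. Its guide block, 30 mm wide in x, rises 48 mm over the bed's face beyond y +72.
- side_right (a joint): The same at y -61 mm. The carrier, coming down along the bed's -z, meets both side balls with its origin 33 mm over the face, passes their widest squeeze (0.003) at 24 mm and is then pushed down by them to 16 mm. Getting past takes about 10 N along -z, of which its weight gives a half; let go before that, it slides off. Held home, about 9 N press it down.
- side_cutters: Bystander: side cutters with red handles lying flat, 122 mm long along y, 41 wide, 11 high; origin at the middle of the underside.
- tape_roll: Bystander: roll of masking tape lying flat, 80 mm across, 19 mm high; origin at its foot.
- brown_bottle: Bystander: small brown bottle, 31 mm across, 46 mm high; origin at its foot.

How it is judged:
At the end, for the whole second after the job is handed in: The carrier is home on the bed: the centre of each of the three locator balls lies within 2.5 mm of its place in its own pin pair (narrow end uphill), and the carrier is at rest and released (distance between vee_top and ball_top below 0.0025 m and distance between vee_left and ball_left below 0.0025 m and distance between vee_right and ball_right below 0.0025 m and linear speed of carrier below 0.01 m/s and angular speed of carrier below 0.05 rad/s); the robot touches nothing.
It fails at once if the carrier is dropped: it moves faster than 0.7 m/s out of the fingers (linear speed of carrier above 0.7 m/s and contact force between the fingers and carrier below 0.2 N).
It fails at once if the side cutters is pushed more than 30 mm away (distance of side_cutters from where it was at the start of the episode above 0.03 m).
It fails at once if the tape roll is pushed more than 30 mm away (distance of tape_roll from where it was at the start of the episode above 0.03 m).
It fails at once if the brown bottle is pushed more than 30 mm away (distance of brown_bottle from where it was at the start of the episode above 0.03 m).
It also fails if it takes over 45 s, if anything falls off the work surface, if the arm or the gripper's body presses on something with over 40 N, if the wrist force passes 120 N, or if a joint passes its speed limit or range.

## Working session

There is one attempt and no reset: what is moved stays moved. The work goes in short steps, Python scripts to look and compute and a tool call to move; the robot and the scene stay as the last step left them, time stands still between calls to the robot, and variables do not carry over. Pictures are saved under pics/ and viewed, at most 10 in all, crops included, and the job is handed in when it is done.

Besides the shell and the picture viewer there is one more tool, called after ">>>" in YAML: its name, and indented under it one key for each argument. send_rows: Moves the arm, as the interface text tells. Scaled input: -1 to 1 covers 15 cm each way for a shift and pi/4 rad each way for a turn. Its arguments: {"type":"object","properties":{"rows":{"type":"array","items":{"type":"object","properties":{"x":{"type":"number","minimum":-1,"maximum":1},"y":{"type":"number","minimum":-1,"maximum":1},"z":{"type":"number","minimum":-1,"maximum":1},"wx":{"type":"number","minimum":-1,"maximum":1},"wy":{"type":"number","minimum":-1,"maximum":1},"wz":{"type":"number","minimum":-1,"maximum":1},"hand":{"type":"number"}}}}},"required":["rows"]}

```bash
mkdir -p pics; ls; python3 - <<'E'
from plant import manip, grab_frame, calibration
import cv2,numpy as np
print(manip.state(), manip.tcp_to_grasp)
for n in ["scene","top"]:
    c=calibration(n); print(n,c)
    cv2.imwrite(f"pics/{n}0.png",grab_frame(n))
E
```

```text
pics
{'time': 0.0, 'joint_pos': array([ 1.09798335e+00,  5.33771876e-02,  1.61425182e+00,  1.51995262e-05,
        1.47601559e+00, -1.18999958e-01]), 'joint_vel': array([ 0.00045729, -0.00050162,  0.00033053, -0.00074035, -0.00091781,
        0.00013674]), 'joint_efforts': array([-2.19145863e-03, -3.93681943e+01, -3.70172060e+01, -3.12323000e-04,
        6.98476390e-03,  2.59572055e-06]), 'tool_pos': array([0.21626456, 0.5857422 , 0.23007562]), 'tool_rot': array([-3.06416371e-04,  1.75985832e-01,  9.84392165e-01, -9.79174080e-04]), 'contact_force': array([ 0.14971884,  0.37331742, -0.30286731]), 'ft_torque': array([ 0.00509913, -0.00451827,  0.00970411]), 'grasp_force': 0.0, 'gripper_width': 1.0014437346625427} 0.0187
scene {'camera_matrix': array([[464.38867982,   0.        , 251.44599383],
       [  0.        , 464.38867982, 186.95463756],
       [  0.        ,   0.        ,   1.        ]]), 'R': array([[ 8.80442750e-01, -4.74151993e-01,  6.72052853e-04],
       [-2.11390539e-01, -3.93794527e-01, -8.94561295e-01],
       [ 4.24422671e-01,  7.87467941e-01, -4.46944782e-01]]), 't': array([-0.63198205,  0.08660392,  1.04429781])}
top {'camera_matrix': array([[494.54870284,   0.        , 265.80908393],
       [  0.        , 494.54870284, 185.91016039],
       [  0.        ,   0.        ,   1.        ]]), 'R': array([[ 0.01563755, -0.99987065,  0.003761  ],
       [-0.99282439, -0.01597312, -0.11850986],
       [ 0.11855461, -0.0018808 , -0.99294575]]), 't': array([-0.2578409 ,  0.57611918,  1.08689928])}
```

View pics/scene0.png

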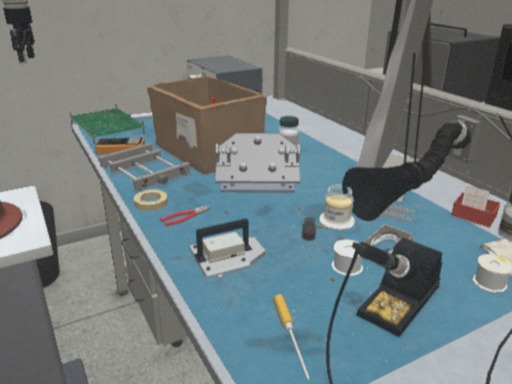

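View pics/top0.png

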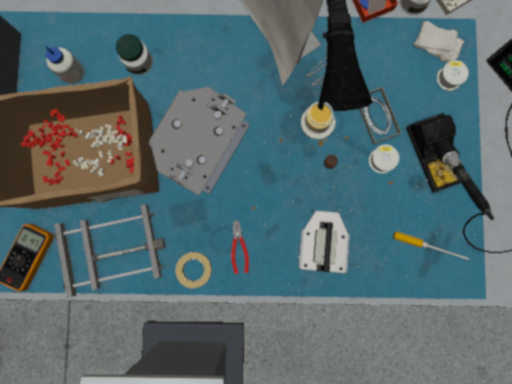

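```bash
python3 - <<'E'
import cv2,numpy as np
t=cv2.imread("pics/top0.png");s=cv2.imread("pics/scene0.png")
f=lambda i,x,y,w,h:cv2.resize(i[y:y+h,x:x+w],(400,300),interpolation=cv2.INTER_CUBIC)
cv2.imwrite("pics/crops.png",np.vstack([np.hstack([f(t,140,75,133,100),f(t,140,105,120,90)]),np.hstack([f(t,275,205,100,75),f(s,200,120,120,90)])]))
E
```

```text
(no output)
```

View pics/crops.png

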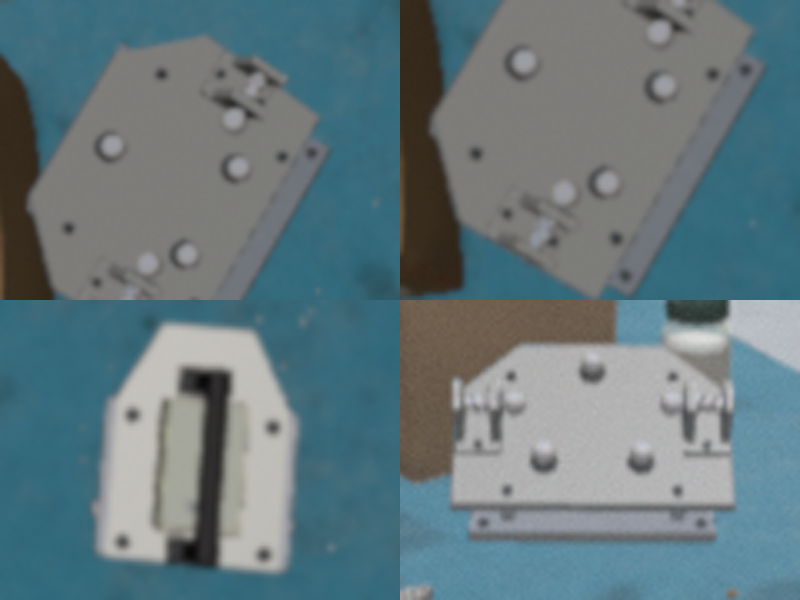

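```bash
cat > h.py <<'E'
from plant import manip, grab_frame, calibration
import cv2,numpy as np
from scipy.optimize import least_squares
from scipy.spatial.transform import Rotation as Ro
def proj(c,X):
    p=(np.atleast_2d(X)@c["R"].T+c["t"])@c["camera_matrix"].T
    return p[:,:2]/p[:,2:]
def ray(c,uv,z):
    d=c["R"].T@np.linalg.solve(c["camera_matrix"],[*uv,1]); o=-c["R"].T@c["t"]
    return o+d*(z-o[2])/d[2]
def tri(c1,u1,c2,u2):
    P=lambda c:c["camera_matrix"]@np.c_[c["R"],c["t"]]
    X=cv2.triangulatePoints(P(c1),P(c2),np.array(u1,float),np.array(u2,float))[:,0]
    return X[:3]/X[3]
def bedpose(p): # x,y,yaw -> R,t
    return (Ro.from_euler('z',p[2])*Ro.from_euler('y',-np.pi/6)).as_matrix(), np.array([p[0],p[1],.062])
B=np.array([[60,0,12],[-30,38,12],[-30,-38,12],[0,61,36],[0,-61,36]])/1e3
E
python3 - <<'E'
from h import *
T=calibration("top");S=calibration("scene")
ut=np.array([[176.9,123.7],[201.6,159.8],[218.7,130.8],[189.4,163],[217.6,114.7]])
us=np.array([[257.6,140.8],[242.9,168],[272.3,168],[234.2,150],[281.3,150.5]])
def res(p,w=3):
    R,t=bedpose(p); X=B@R.T+t; r=[]
    if w&1:r.append(proj(T,X)-ut)
    if w&2:r.append(proj(S,X)-us)
    return np.concatenate(r).ravel()
for w in(1,2,3):
    s=least_squares(res,[.6,.15,1],args=(w,)); print(s.x,np.degrees(s.x[2]),res(s.x,w).reshape(-1,2).round(1).tolist())
for i in range(5): print(tri(T,ut[i],S,us[i]).round(4), (B[i]@bedpose(s.x)[0].T+bedpose(s.x)[1]).round(4))
c=lambda x,y:(275+x/4,205+(y-300)/4)
a=ray(T,c(207,327),.017);b=ray(T,c(192.5,562),.017)
print("plate",a,b,"origin",b+(a-b)*55/135,np.degrees(np.arctan2(*(a-b)[1::-1])),np.linalg.norm(a-b))
a=ray(T,c(217,372),.082);b=ray(T,c(207,565),.082)
print("bar",a,b,(a+b)/2,np.degrees(np.arctan2(*(a-b)[1::-1])),np.linalg.norm(a-b))
print("lamp",tri(T,(285,82),S,(370,165)),"hose",tri(T,(345,105),S,(370,215)))
print("boxcorner",tri(T,(136,82),S,(264,97)),tri(T,(139,190),S,(213,122)))
E
```

```text
[ 0.68261279 -0.09505052  1.07607282] 61.65443120529935 [[0.1, -0.0], [0.4, -0.0], [0.3, -0.1], [-0.4, -0.0], [-0.4, 0.2]]
[ 0.67827965 -0.10739926  1.06625194] 61.09173598753477 [[0.1, -1.2], [-0.1, -1.2], [0.1, -1.0], [-0.3, 1.8], [0.2, 1.5]]
[ 0.68278864 -0.09657209  1.07391928] 61.53104227616676 [[0.9, -0.1], [1.1, -0.1], [1.0, -0.1], [0.3, -0.1], [0.3, 0.2], [-0.5, -2.7], [-0.4, -3.0], [-0.4, -2.9], [-0.6, 0.2], [-0.5, -0.3]]
[ 0.7073 -0.0529  0.0929] [ 0.7047 -0.0562  0.1024]
[ 0.6362 -0.1031  0.0471] [ 0.6341 -0.1066  0.0574]
[ 0.7035 -0.1399  0.0473] [ 0.7009 -0.1428  0.0574]
[ 0.6211 -0.0832  0.0933] [ 0.6206 -0.0833  0.0932]
[ 0.729  -0.1408  0.0919] [ 0.7278 -0.1415  0.0932]
plate [ 0.52489074 -0.38923105  0.017     ] [ 0.39191449 -0.38117595  0.017     ] origin [ 0.44609    -0.38445766  0.017     ] -3.4664847622538604 0.13321999667154
bar [ 0.49626003 -0.38644578  0.082     ] [ 0.39363145 -0.38116555  0.082     ] [ 0.44494574 -0.38380566  0.082     ] -2.945265923292378 0.1027643201247438
lamp [ 0.83598188 -0.30714681  0.08518699] hose [ 0.77562192 -0.43153562  0.03342788]
boxcorner [0.76612838 0.01471681 0.19006594] [5.74539005e-01 2.58519464e-04 1.50968987e-01]
```

```bash
cat >> h.py <<'E'
import json
from scipy.spatial.transform import Slerp
def toolR(x,z):
    z=np.array(z)/np.linalg.norm(z); x=np.array(x)-z*np.dot(x,z); x/=np.linalg.norm(x)
    return Ro.from_matrix(np.c_[x,np.cross(z,x),z])
def Q(q): return Ro.from_quat(np.roll(q,-1))
def plan(wps,hand):
    """wps: (pos, Rotation, rows)"""
    s=manip.state(); p=s["tool_pos"].copy(); R=Q(s["tool_rot"]); out=[]
    for P,RR,n in wps:
        p0=p.copy(); sl=Slerp([0,1],Ro.concatenate([R,RR]))
        for k in range(1,n+1):
            f=k/n; d=R.inv().apply(p0+(np.array(P)-p0)*f-p)/.15; w=(R.inv()*sl(f)).as_rotvec()/(np.pi/4)
            d,w=d.round(3),w.round(3); p=p+R.apply(d*.15); R=R*Ro.from_rotvec(w*np.pi/4)
            out.append([*d,*w])
    for i in range(0,len(out),10):
        print("--")
        for o in out[i:i+10]: print(o,np.linalg.norm(o[:3]).round(3),np.linalg.norm(o[3:]).round(3)) if 0 else print(*[f"{v:.3f}" for v in o])
E
python3 - <<'E'
from h import *
y=np.radians(-3.2);tz=[0,0,-1]
m=np.radians(85)
plan([([.42,.2,.25],toolR([np.cos(m),np.sin(m),0],tz),13),([.4455,-.384,.21],toolR([np.cos(y),np.sin(y),0],tz),17)],1)
E
```

```text
--
-0.167 -0.149 -0.010 -0.000 0.000 0.128
-0.180 -0.132 -0.010 -0.000 0.000 0.127
-0.193 -0.114 -0.010 -0.000 0.000 0.128
-0.204 -0.093 -0.010 -0.001 0.000 0.128
-0.211 -0.072 -0.010 0.000 0.001 0.128
-0.218 -0.051 -0.010 0.000 -0.000 0.127
-0.222 -0.029 -0.010 -0.000 -0.000 0.128
-0.224 -0.007 -0.010 -0.000 -0.000 0.128
-0.223 0.016 -0.010 -0.001 -0.000 0.128
-0.220 0.039 -0.010 0.000 0.000 0.127
--
-0.216 0.060 -0.011 0.000 0.000 0.128
-0.208 0.081 -0.010 -0.000 0.000 0.128
-0.199 0.102 -0.010 -0.000 0.000 0.128
-0.227 0.030 0.016 0.000 0.000 0.115
-0.224 0.050 0.015 0.000 0.000 0.116
-0.218 0.071 0.016 0.000 0.000 0.115
-0.211 0.090 0.016 0.000 0.000 0.115
-0.202 0.108 0.016 0.000 0.000 0.115
-0.191 0.127 0.015 0.000 0.000 0.116
-0.179 0.143 0.016 0.000 0.000 0.115
--
-0.166 0.159 0.016 0.000 0.000 0.115
-0.150 0.173 0.016 0.000 0.000 0.115
-0.134 0.186 0.015 0.000 0.000 0.116
-0.117 0.197 0.016 0.000 0.000 0.115
-0.099 0.207 0.016 0.000 0.000 0.115
-0.079 0.215 0.016 0.000 0.000 0.116
-0.059 0.221 0.015 0.000 0.000 0.115
-0.040 0.226 0.016 0.000 0.000 0.115
-0.018 0.229 0.016 0.000 0.000 0.115
0.002 0.229 0.016 0.000 0.000 0.116
```

>>> send_rows:
  rows:
    - {"x": -0.167, "y": -0.149, "z": -0.01, "wx": 0, "wy": 0, "wz": 0.128, "hand": 1}
    - {"x": -0.18, "y": -0.132, "z": -0.01, "wx": 0, "wy": 0, "wz": 0.127, "hand": 1}
    - {"x": -0.193, "y": -0.114, "z": -0.01, "wx": 0, "wy": 0, "wz": 0.128, "hand": 1}
    - {"x": -0.204, "y": -0.093, "z": -0.01, "wx": 0, "wy": 0, "wz": 0.128, "hand": 1}
    - {"x": -0.211, "y": -0.072, "z": -0.01, "wx": 0, "wy": 0, "wz": 0.128, "hand": 1}
    - {"x": -0.218, "y": -0.051, "z": -0.01, "wx": 0, "wy": 0, "wz": 0.127, "hand": 1}
    - {"x": -0.222, "y": -0.029, "z": -0.01, "wx": 0, "wy": 0, "wz": 0.128, "hand": 1}
    - {"x": -0.224, "y": -0.007, "z": -0.01, "wx": 0, "wy": 0, "wz": 0.128, "hand": 1}
    - {"x": -0.223, "y": 0.016, "z": -0.01, "wx": 0, "wy": 0, "wz": 0.128, "hand": 1}
    - {"x": -0.22, "y": 0.039, "z": -0.01, "wx": 0, "wy": 0, "wz": 0.127, "hand": 1}

```text
time: 0.93
tool_pos: [0.3734, 0.2879, 0.2459]
tool_rot: [-0.0, 0.629, 0.777, -0.0]
contact_force: [0.3, 0.4, 0.3]
gripper_width: 1.003
grasp_force: 0.0
```

>>> send_rows:
  rows:
    - {"x": -0.216, "y": 0.06, "z": -0.01, "wx": 0, "wy": 0, "wz": 0.128, "hand": 1}
    - {"x": -0.208, "y": 0.081, "z": -0.01, "wx": 0, "wy": 0, "wz": 0.128, "hand": 1}
    - {"x": -0.199, "y": 0.102, "z": -0.01, "wx": 0, "wy": 0, "wz": 0.128, "hand": 1}
    - {"x": -0.227, "y": 0.03, "z": 0.016, "wx": 0, "wy": 0, "wz": 0.115, "hand": 1}
    - {"x": -0.224, "y": 0.05, "z": 0.016, "wx": 0, "wy": 0, "wz": 0.115, "hand": 1}
    - {"x": -0.218, "y": 0.071, "z": 0.016, "wx": 0, "wy": 0, "wz": 0.115, "hand": 1}
    - {"x": -0.211, "y": 0.09, "z": 0.016, "wx": 0, "wy": 0, "wz": 0.115, "hand": 1}
    - {"x": -0.202, "y": 0.108, "z": 0.016, "wx": 0, "wy": 0, "wz": 0.115, "hand": 1}
    - {"x": -0.191, "y": 0.127, "z": 0.016, "wx": 0, "wy": 0, "wz": 0.115, "hand": 1}
    - {"x": -0.179, "y": 0.143, "z": 0.016, "wx": 0, "wy": 0, "wz": 0.115, "hand": 1}

```text
time: 1.77
tool_pos: [0.4304, -0.0415, 0.2335]
tool_rot: [-0.0, 0.912, 0.411, -0.0]
contact_force: [1.0, -0.0, -0.7]
gripper_width: 1.002
grasp_force: 0.0
```

>>> send_rows:
  rows:
    - {"x": -0.166, "y": 0.159, "z": 0.016, "wx": 0, "wy": 0, "wz": 0.115, "hand": 1}
    - {"x": -0.15, "y": 0.173, "z": 0.016, "wx": 0, "wy": 0, "wz": 0.115, "hand": 1}
    - {"x": -0.134, "y": 0.186, "z": 0.016, "wx": 0, "wy": 0, "wz": 0.115, "hand": 1}
    - {"x": -0.117, "y": 0.197, "z": 0.016, "wx": 0, "wy": 0, "wz": 0.115, "hand": 1}
    - {"x": -0.099, "y": 0.207, "z": 0.016, "wx": 0, "wy": 0, "wz": 0.115, "hand": 1}
    - {"x": -0.079, "y": 0.215, "z": 0.016, "wx": 0, "wy": 0, "wz": 0.115, "hand": 1}
    - {"x": -0.059, "y": 0.221, "z": 0.016, "wx": 0, "wy": 0, "wz": 0.115, "hand": 1}
    - {"x": -0.04, "y": 0.226, "z": 0.016, "wx": 0, "wy": 0, "wz": 0.115, "hand": 1}
    - {"x": -0.018, "y": 0.229, "z": 0.016, "wx": 0, "wy": 0, "wz": 0.115, "hand": 1}
    - {"x": 0.002, "y": 0.229, "z": 0.016, "wx": 0, "wy": 0, "wz": 0.115, "hand": 1}

```text
time: 2.6
tool_pos: [0.4463, -0.385, 0.2092]
tool_rot: [-0.0, 1.0, -0.029, -0.0]
contact_force: [0.9, 1.0, 0.6]
gripper_width: 0.999
grasp_force: 0.0
```

```bash
python3 - <<'E'
from h import *
for _ in range(3): grab_frame("top")
s=manip.state();print(s["time"],s["tool_pos"],Q(s["tool_rot"]).as_matrix().round(3).tolist(),s["joint_pos"].round(2))
c=calibration("wrist");print(repr(c))
cv2.imwrite("pics/w1.png",grab_frame("wrist"))
X=np.array([[.4455,-.384,.017],[.4455,-.384,.082]]);print(proj(c,X))
E
```

```text
2.75 [ 0.44599303 -0.38486622  0.20862976] [[0.999, -0.054, -0.002], [-0.054, -0.999, 0.002], [-0.002, -0.002, -1.0]] [-0.84 -0.02  1.72  0.    1.44  0.79]
{'camera_matrix': array([[338.98215911,   0.        , 253.38189164],
       [  0.        , 338.98215911, 189.52415545],
       [  0.        ,   0.        ,   1.        ]]), 'R': array([[-0.05449664, -0.99851286, -0.00147776],
       [-0.95848338,  0.05189696,  0.28038602],
       [-0.27989235,  0.01669651, -0.95988619]]), 't': array([-0.36093943,  0.41704165,  0.4884997 ])}
[[251.5791665  164.55398329]
 [251.05873225 181.1319043 ]]
```

View pics/w1.png

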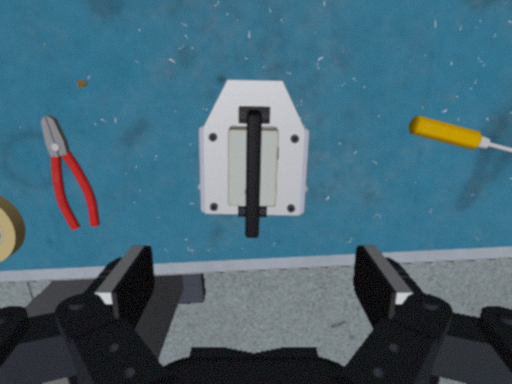

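```bash
python3 - <<'E'
from h import *
c=calibration("wrist");i=cv2.imread("pics/w1.png")
m=(i.max(2)<60).astype(np.uint8);m[:75]=0;m[:, :195]=0;m[:,310:]=0;m[245:]=0
r=[(y,np.flatnonzero(m[y])) for y in range(100,245)]
print([(y,a.min(),a.max()) for y,a in r if len(a)>4][::6], r[0][0],[(y,len(a)) for y,a in r if len(a)][:14],[(y,len(a)) for y,a in r if len(a)][-4:])
pl=((i.min(2)>130)).astype(np.uint8);pl[:,:195]=0;pl[:,312:]=0;pl[:75]=0;pl[225:]=0
for x in (235,245,255,265,275): print(x,np.flatnonzero(pl[:,x])[[0,-1]],end=' ')
for y in (150,170,190): print(y,np.flatnonzero(pl[y])[[0,-1]],end=' ')
a=ray(c,(255,80.5),.017);b=ray(c,(252.5,214.5),.017)
print("\nplate",a,b,b+(a-b)*55/135,np.degrees(np.arctan2(*(a-b)[1::-1])),np.linalg.norm(a-b))
a=ray(c,(254,111),.082);b=ray(c,(251.7,230),.082)
print("bar",a,b,(a+b)/2,np.degrees(np.arctan2(*(a-b)[1::-1])),np.linalg.norm(a-b))
E
```

```text
[(108, np.int64(241), np.int64(267)), (114, np.int64(242), np.int64(262)), (120, np.int64(240), np.int64(267)), (126, np.int64(248), np.int64(260)), (132, np.int64(248), np.int64(259)), (138, np.int64(211), np.int64(296)), (144, np.int64(248), np.int64(259)), (150, np.int64(248), np.int64(259)), (156, np.int64(247), np.int64(259)), (162, np.int64(247), np.int64(259)), (168, np.int64(247), np.int64(258)), (174, np.int64(247), np.int64(258)), (180, np.int64(247), np.int64(258)), (186, np.int64(247), np.int64(258)), (192, np.int64(247), np.int64(258)), (198, np.int64(247), np.int64(258)), (204, np.int64(247), np.int64(258)), (210, np.int64(240), np.int64(260)), (216, np.int64(245), np.int64(259)), (222, np.int64(246), np.int64(257)), (228, np.int64(246), np.int64(257)), (234, np.int64(246), np.int64(257))] 100 [(108, 26), (109, 29), (110, 28), (111, 25), (112, 22), (113, 17), (114, 18), (115, 19), (116, 17), (117, 18), (118, 22), (119, 28), (120, 28), (121, 27)] [(233, 12), (234, 12), (235, 11), (236, 10)]
235 [ 80 214] 245 [ 80 196] 255 [ 80 106] 265 [ 80 205] 275 [ 81 214] 150 [199 307] 170 [200 306] 190 [200 306] 
plate [ 0.52611072 -0.39030581  0.017     ] [ 0.39224627 -0.38078809  0.017     ] [ 0.44678364 -0.38466568  0.017     ] -4.066870497715342 0.13420238479094185
bar [ 0.50185502 -0.38807859  0.082     ] [ 0.40234791 -0.38089932  0.082     ] [ 0.45210146 -0.38448895  0.082     ] -4.126648891087562 0.09976575359435846
```

>>> send_rows:
  rows:
    - {"x": 0.004, "z": 0.18, "wz": 0.022, "hand": 1}
    - {"z": 0.2, "hand": 1}
    - {"z": 0.2, "hand": 1}
    - {"z": 0.16, "hand": 1}
    - {"z": 0.12, "hand": 1}
    - {"z": 0.08, "hand": 1}
    - {"z": 0.05, "hand": 1}
    - {"z": 0.027, "hand": 1}
    - {"hand": 1}
    - {"hand": -1}

```text
invalid input at $.rows[0]: expected keys x, y, z, wx, wy, wz, hand
```

>>> send_rows:
  rows:
    - {"hand": -1}
    - {"hand": -1}
    - {"hand": -1}
    - {"hand": -1}
    - {"hand": -1}
    - {"hand": -1}
    - {"hand": -1}
    - {"hand": -1}
    - {"hand": -1}
    - {"hand": -1}

```text
invalid input at $.rows[0]: expected keys x, y, z, wx, wy, wz, hand
```

>>> send_rows:
  rows:
    - {"x": 0.004, "y": 0, "z": 0.18, "wx": 0, "wy": 0, "wz": 0.022, "hand": 1}
    - {"x": 0, "y": 0, "z": 0.2, "wx": 0, "wy": 0, "wz": 0, "hand": 1}
    - {"x": 0, "y": 0, "z": 0.2, "wx": 0, "wy": 0, "wz": 0, "hand": 1}
    - {"x": 0, "y": 0, "z": 0.16, "wx": 0, "wy": 0, "wz": 0, "hand": 1}
    - {"x": 0, "y": 0, "z": 0.12, "wx": 0, "wy": 0, "wz": 0, "hand": 1}
    - {"x": 0, "y": 0, "z": 0.08, "wx": 0, "wy": 0, "wz": 0, "hand": 1}
    - {"x": 0, "y": 0, "z": 0.05, "wx": 0, "wy": 0, "wz": 0, "hand": 1}
    - {"x": 0, "y": 0, "z": 0.027, "wx": 0, "wy": 0, "wz": 0, "hand": 1}
    - {"x": 0, "y": 0, "z": 0, "wx": 0, "wy": 0, "wz": 0, "hand": 1}
    - {"x": 0, "y": 0, "z": 0, "wx": 0, "wy": 0, "wz": 0, "hand": 1}

```text
time: 3.63
tool_pos: [0.448, -0.3839, 0.0587]
tool_rot: [0.001, 0.999, -0.035, 0.001]
contact_force: [-1.1, 0.2, -0.3]
gripper_width: 0.997
grasp_force: 0.0
```

>>> send_rows:
  rows:
    - {"x": 0, "y": 0, "z": 0, "wx": 0, "wy": 0, "wz": 0, "hand": -1}
    - {"x": 0, "y": 0, "z": 0, "wx": 0, "wy": 0, "wz": 0, "hand": -1}
    - {"x": 0, "y": 0, "z": 0, "wx": 0, "wy": 0, "wz": 0, "hand": -1}
    - {"x": 0, "y": 0, "z": 0, "wx": 0, "wy": 0, "wz": 0, "hand": -1}
    - {"x": 0, "y": 0, "z": 0, "wx": 0, "wy": 0, "wz": 0, "hand": -1}
    - {"x": 0, "y": 0, "z": 0, "wx": 0, "wy": 0, "wz": 0, "hand": -1}
    - {"x": 0, "y": 0, "z": 0, "wx": 0, "wy": 0, "wz": 0, "hand": -1}
    - {"x": 0, "y": 0, "z": 0, "wx": 0, "wy": 0, "wz": 0, "hand": -1}
    - {"x": 0, "y": 0, "z": 0, "wx": 0, "wy": 0, "wz": 0, "hand": -1}
    - {"x": 0, "y": 0, "z": 0, "wx": 0, "wy": 0, "wz": 0, "hand": -1}

```text
time: 4.47
tool_pos: [0.4474, -0.3838, 0.0577]
tool_rot: [0.0, 0.999, -0.035, 0.0]
contact_force: [0.2, -1.4, 0.6]
gripper_width: 0.132
grasp_force: 62.4
```

```bash
cat >> h.py <<'E'
def place(bed,off,h,dx=0,dy=0):
    """TCP pose for carrier origin at (dx,dy,h) on bed; off = TCP in carrier axes"""
    R,t=bedpose(bed); return t+R@(np.array(off)+[dx,dy,h]), Ro.from_matrix(R@np.diag([1,-1,-1.]))
E
python3 - <<'E'
from h import *
s=manip.state();R=Q(s["tool_rot"]);p=s["tool_pos"];print(p,R.as_matrix().round(3).tolist())
P,RR=place([.6826,-.0951,np.radians(61.6)],[.0008,0,.0577],.08); print(P)
plan([([p[0],p[1],.2],R,6),([.5,-.33,.25],Slerp([0,1],Ro.concatenate([R,RR]))(.25),4),(P+[0,0,.04],RR,16),(P,RR,4)],-1)
E
```

```text
[ 0.4474479  -0.38384252  0.05766844] [[0.998, -0.069, 0.0], [-0.069, -0.998, -0.001], [0.0, 0.001, -1.0]]
[ 0.6501828  -0.15505437  0.1816517 ]
--
0.000 0.000 -0.158 0.000 0.000 0.000
0.000 0.000 -0.158 0.000 0.000 0.000
0.000 0.000 -0.158 0.000 0.000 0.000
0.000 0.000 -0.159 0.000 0.000 0.000
0.000 0.001 -0.158 0.000 0.000 0.000
0.000 -0.000 -0.158 0.000 0.000 0.000
0.081 -0.096 -0.083 0.024 0.037 -0.089
0.090 -0.091 -0.079 0.024 0.037 -0.089
0.099 -0.086 -0.075 0.024 0.037 -0.089
0.106 -0.080 -0.070 0.024 0.037 -0.089
--
0.074 -0.057 0.025 0.018 0.028 -0.067
0.077 -0.053 0.027 0.018 0.027 -0.066
0.078 -0.048 0.029 0.018 0.028 -0.067
0.081 -0.044 0.032 0.017 0.028 -0.067
0.081 -0.039 0.034 0.018 0.028 -0.066
0.083 -0.035 0.036 0.018 0.027 -0.067
0.084 -0.029 0.039 0.018 0.028 -0.066
0.084 -0.024 0.041 0.018 0.028 -0.067
0.085 -0.020 0.043 0.018 0.028 -0.067
0.084 -0.014 0.045 0.018 0.027 -0.066
--
0.084 -0.010 0.047 0.018 0.028 -0.067
0.084 -0.004 0.049 0.018 0.028 -0.067
0.082 0.001 0.051 0.017 0.027 -0.066
0.081 0.006 0.052 0.018 0.028 -0.067
0.080 0.010 0.055 0.018 0.028 -0.067
0.077 0.016 0.055 0.018 0.028 -0.066
-0.033 -0.000 0.058 0.000 -0.000 -0.000
-0.034 -0.000 0.058 0.000 -0.000 -0.000
-0.033 -0.000 0.058 0.000 -0.000 -0.000
-0.033 -0.000 0.057 0.000 -0.000 -0.000
```

>>> send_rows:
  rows:
    - {"x": 0, "y": 0, "z": -0.06, "wx": 0, "wy": 0, "wz": 0, "hand": -1}
    - {"x": 0, "y": 0, "z": -0.14, "wx": 0, "wy": 0, "wz": 0, "hand": -1}
    - {"x": 0, "y": 0, "z": -0.19, "wx": 0, "wy": 0, "wz": 0, "hand": -1}
    - {"x": 0, "y": 0, "z": -0.2, "wx": 0, "wy": 0, "wz": 0, "hand": -1}
    - {"x": 0, "y": 0, "z": -0.2, "wx": 0, "wy": 0, "wz": 0, "hand": -1}
    - {"x": 0, "y": 0, "z": -0.158, "wx": 0, "wy": 0, "wz": 0, "hand": -1}
    - {"x": 0.081, "y": -0.096, "z": -0.083, "wx": 0.024, "wy": 0.037, "wz": -0.089, "hand": -1}
    - {"x": 0.09, "y": -0.091, "z": -0.079, "wx": 0.024, "wy": 0.037, "wz": -0.089, "hand": -1}
    - {"x": 0.099, "y": -0.086, "z": -0.075, "wx": 0.024, "wy": 0.037, "wz": -0.089, "hand": -1}
    - {"x": 0.106, "y": -0.08, "z": -0.07, "wx": 0.024, "wy": 0.037, "wz": -0.089, "hand": -1}

```text
time: 5.3
tool_pos: [0.4993, -0.3278, 0.2484]
tool_rot: [-0.038, 0.992, 0.107, 0.058]
contact_force: [0.9, -0.3, -7.3]
gripper_width: 0.126
grasp_force: 61.4
```

>>> send_rows:
  rows:
    - {"x": 0.074, "y": -0.057, "z": 0.025, "wx": 0.018, "wy": 0.028, "wz": -0.067, "hand": -1}
    - {"x": 0.077, "y": -0.053, "z": 0.027, "wx": 0.018, "wy": 0.028, "wz": -0.067, "hand": -1}
    - {"x": 0.078, "y": -0.048, "z": 0.029, "wx": 0.018, "wy": 0.028, "wz": -0.067, "hand": -1}
    - {"x": 0.081, "y": -0.044, "z": 0.032, "wx": 0.018, "wy": 0.028, "wz": -0.067, "hand": -1}
    - {"x": 0.081, "y": -0.039, "z": 0.034, "wx": 0.018, "wy": 0.028, "wz": -0.067, "hand": -1}
    - {"x": 0.083, "y": -0.035, "z": 0.036, "wx": 0.018, "wy": 0.028, "wz": -0.067, "hand": -1}
    - {"x": 0.084, "y": -0.029, "z": 0.039, "wx": 0.018, "wy": 0.028, "wz": -0.067, "hand": -1}
    - {"x": 0.084, "y": -0.024, "z": 0.041, "wx": 0.018, "wy": 0.028, "wz": -0.067, "hand": -1}
    - {"x": 0.085, "y": -0.02, "z": 0.043, "wx": 0.018, "wy": 0.028, "wz": -0.067, "hand": -1}
    - {"x": 0.084, "y": -0.014, "z": 0.045, "wx": 0.018, "wy": 0.028, "wz": -0.067, "hand": -1}

```text
time: 6.13
tool_pos: [0.5926, -0.2188, 0.2298]
tool_rot: [-0.101, 0.913, 0.359, 0.165]
contact_force: [0.4, 0.1, -6.3]
gripper_width: 0.128
grasp_force: 61.5
```

```bash
python3 - <<'E'
from h import *
s=manip.state();print(s["time"],s["tool_pos"],s["gripper_width"],s["grasp_force"],s["contact_force"],s["joint_pos"].round(2))
P,RR=place([.6826,-.0951,np.radians(61.6)],[.0008,0,.0577],.08)
plan([(P+[0,0,.04],RR,6),(P,RR,4)],-1)
E
```

```text
6.1333 [ 0.59261926 -0.21883034  0.22975109] 0.12771056215148024 61.4742636680603 [ 0.43395616  0.13040659 -6.26946886] [-0.64  0.03  1.67  0.39  1.45  0.13]
--
0.085 -0.006 0.044 0.017 0.027 -0.066
0.084 -0.002 0.047 0.016 0.028 -0.066
0.083 0.003 0.048 0.017 0.027 -0.065
0.081 0.009 0.049 0.016 0.027 -0.066
0.080 0.013 0.052 0.017 0.027 -0.066
0.078 0.018 0.052 0.016 0.028 -0.066
-0.033 -0.000 0.058 0.000 -0.000 0.000
-0.034 -0.000 0.058 0.000 -0.000 0.000
-0.033 -0.000 0.057 0.000 -0.000 0.000
-0.033 -0.000 0.058 0.000 -0.000 0.000
```

>>> send_rows:
  rows:
    - {"x": 0.085, "y": -0.006, "z": 0.044, "wx": 0.017, "wy": 0.027, "wz": -0.066, "hand": -1}
    - {"x": 0.084, "y": -0.002, "z": 0.047, "wx": 0.016, "wy": 0.028, "wz": -0.066, "hand": -1}
    - {"x": 0.083, "y": 0.003, "z": 0.048, "wx": 0.017, "wy": 0.027, "wz": -0.065, "hand": -1}
    - {"x": 0.081, "y": 0.009, "z": 0.049, "wx": 0.016, "wy": 0.027, "wz": -0.066, "hand": -1}
    - {"x": 0.08, "y": 0.013, "z": 0.052, "wx": 0.017, "wy": 0.027, "wz": -0.066, "hand": -1}
    - {"x": 0.078, "y": 0.018, "z": 0.052, "wx": 0.016, "wy": 0.028, "wz": -0.066, "hand": -1}
    - {"x": -0.033, "y": 0, "z": 0.058, "wx": 0, "wy": 0, "wz": 0, "hand": -1}
    - {"x": -0.034, "y": 0, "z": 0.058, "wx": 0, "wy": 0, "wz": 0, "hand": -1}
    - {"x": -0.033, "y": 0, "z": 0.058, "wx": 0, "wy": 0, "wz": 0, "hand": -1}
    - {"x": -0.033, "y": 0, "z": 0.058, "wx": 0, "wy": 0, "wz": 0, "hand": -1}

```text
time: 6.97
tool_pos: [0.6506, -0.1566, 0.1816]
tool_rot: [-0.131, 0.831, 0.493, 0.223]
contact_force: [-0.3, -0.2, -7.0]
gripper_width: 0.125
grasp_force: 61.5
```

```bash
python3 - <<'E'
from h import *
for _ in range(3): grab_frame("top")
s=manip.state();c=calibration("wrist");w=grab_frame("wrist");S=grab_frame("scene")
cv2.imwrite("pics/w2.png",w);cv2.imwrite("pics/s2.png",S)
print(s["time"],s["tool_pos"],s["contact_force"],s["joint_pos"].round(2))
P,RR=place([.6826,-.0951,np.radians(61.6)],[.0008,0,.0577],.08);print(P,(Q(s["tool_rot"]).inv()*RR).as_rotvec())
R,t=bedpose([.6826,-.0951,np.radians(61.6)]);print(proj(c,B@R.T+t).round(1).tolist())
f=lambda i,x,y,w,h:cv2.resize(i[y:y+h,x:x+w],(400,300),interpolation=cv2.INTER_CUBIC)
cv2.imwrite("pics/v2.png",np.hstack([cv2.resize(w,(400,300)),f(S,200,100,120,90)]))
E
```

```text
7.1167 [ 0.65043031 -0.15643777  0.18169848] [-0.70803716 -0.42061402 -6.11196396] [-0.56  0.17  1.64  0.53  1.4  -0.17]
[ 0.6501828  -0.15505437  0.1816517 ] [ 0.00219523  0.00019823 -0.00325967]
[[251.0, 104.3], [206.6, 214.0], [296.4, 213.7], [170.3, 187.8], [332.2, 187.2]]
```

View pics/v2.png

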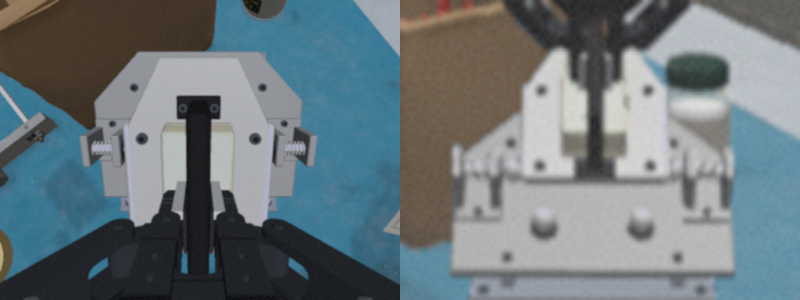

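```bash
python3 - <<'E'
from h import *
c=calibration("wrist");s=manip.state()
w=cv2.imread("pics/w2.png")
R,t=bedpose([.6826,-.0951,np.radians(61.6)])
pts=np.array([[90,0,0],[90,50,0],[90,-50,0],[0,110,0],[0,-110,0],[15,72,48],[15,-72,48],[-15,72,48],[-15,-72,48]])/1e3
u=proj(c,pts@R.T+t);print(u.round(1).tolist())
Rc=Q(s["tool_rot"]).as_matrix()@np.diag([1,-1,-1.])
cp=np.array([[80,0,17],[80,28,17],[80,-28,17],[0,55,12],[0,-55,12],[53,0,82],[53,6,82],[53,-6,82]])/1e3-[.0008,0,.0577]
v=proj(c,cp@Rc.T+s["tool_pos"]);print(v.round(1).tolist())
b=cv2.resize(w[40:290,110:410],(792,600-60+60),interpolation=cv2.INTER_CUBIC)
for q,k in((u,(0,0,255)),(v,(0,200,0))):
    for p in q: cv2.drawMarker(b,(int((p[0]-110+.5)*2.64),int((p[1]-40+.5)*2.4)),k,0,12,1)
cv2.imwrite("pics/w2b.png",b)
E
```

```text
[[248.6, 66.3], [185.2, 66.3], [312.0, 66.3], [121.4, 177.3], [376.3, 176.7], [147.7, 173.3], [349.3, 172.8], [151.3, 212.9], [346.1, 212.3]]
[[252.5, 72.4], [198.0, 72.4], [306.9, 72.4], [160.0, 215.1], [345.1, 215.1], [252.1, 143.7], [235.0, 143.7], [269.1, 143.7]]
```

View pics/w2b.png

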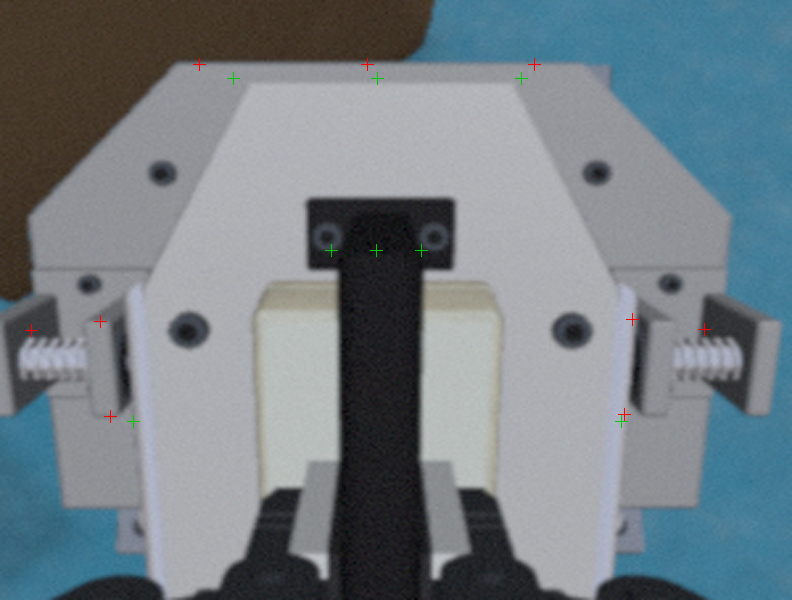

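```bash
python3 - <<'E'
from h import *
c=calibration("wrist");s=manip.state()
Rc=Q(s["tool_rot"]).as_matrix()@np.diag([1,-1,-1.])
for z in (17,-80):
  for x in (90,40,0):
    print(z,x,proj(c,(np.array([x,0,z])/1e3-[.0008,0,.0577])@Rc.T+s["tool_pos"]).round(1))
R,t=bedpose([.6826,-.0951,np.radians(61.6)]);print("tool TCP in bed",R.T@(s["tool_pos"]-t))
# unproject observed bed axis points & edge onto bed face -> bed coords
def onbed(u,z=0):
    o=R.T@(-c["R"].T@c["t"]-t);d=R.T@c["R"].T@np.linalg.solve(c["camera_matrix"],[*u,1]);return o+d*(z-o[2])/d[2]
f=lambda x,y:(x/2.64-.5+110,y/2.4-.5+40)
for a,b in [((175,63),(582,63)),((162,173),(597,173)),((30,214),(729,214)),((89,284),(670,284)),((62,505),(699,505))]:
    A,Bb=onbed(f(*a)),onbed(f(*b));print(((A+Bb)/2*1e3).round(1),((A-Bb)*1e3).round(1))
E
```

```text
17 90 [[252.4  51.5]]
17 40 [[252.5 149.7]]
17 0 [[252.5 218.1]]
-80 90 [[252.7  65.4]]
-80 40 [[252.8 130. ]]
-80 0 [[252.8 177.3]]
tool TCP in bed [ 0.00126418 -0.002298    0.14041613]
[90.4 -3.4  0. ] [1.000e-01 1.216e+02 0.000e+00]
[55.1 -3.7  0. ] [  0.2 134.7   0. ]
[41.3 -3.9  0. ] [  0.4 219.5   0. ]
[16.8 -3.8  0. ] [  0.4 186.9   0. ]
[-69.1  -4.1   0. ] [  0.9 221.9   0. ]
```

>>> send_rows:
  rows:
    - {"x": 0.005, "y": 0, "z": 0.03, "wx": 0.003, "wy": 0, "wz": -0.01, "hand": -1}
    - {"x": 0, "y": 0, "z": 0.05, "wx": 0, "wy": 0, "wz": 0, "hand": -1}
    - {"x": 0, "y": 0, "z": 0.05, "wx": 0, "wy": 0, "wz": 0, "hand": -1}
    - {"x": 0, "y": 0, "z": 0.05, "wx": 0, "wy": 0, "wz": 0, "hand": -1}
    - {"x": 0, "y": 0, "z": 0.05, "wx": 0, "wy": 0, "wz": 0, "hand": -1}
    - {"x": 0, "y": 0, "z": 0.04, "wx": 0, "wy": 0, "wz": 0, "hand": -1}
    - {"x": 0, "y": 0, "z": 0.03, "wx": 0, "wy": 0, "wz": 0, "hand": -1}
    - {"x": 0, "y": 0, "z": 0, "wx": 0, "wy": 0, "wz": 0, "hand": -1}
    - {"x": 0, "y": 0, "z": 0, "wx": 0, "wy": 0, "wz": 0, "hand": -1}
    - {"x": 0, "y": 0, "z": 0, "wx": 0, "wy": 0, "wz": 0, "hand": -1}

```text
time: 8.05
tool_pos: [0.6631, -0.1366, 0.1458]
tool_rot: [-0.13, 0.828, 0.497, 0.224]
contact_force: [0.6, 1.0, -6.1]
gripper_width: 0.125
grasp_force: 61.5
```

```bash
python3 - <<'E'
from h import *
R,t=bedpose([.6826,-.0951,np.radians(61.6)])
for _ in range(3):
    s=manip.state();print(s["time"],(R.T@(s["tool_pos"]-t)*1e3).round(1),(R.T@s["contact_force"]).round(1),(Q(s["tool_rot"]).inv()*Ro.from_matrix(R@np.diag([1,-1,-1.]))).as_rotvec().round(4))
    c=calibration("wrist");w=grab_frame("wrist");S=grab_frame("scene")
b=cv2.resize(w[40:290,110:410],(480,360),interpolation=cv2.INTER_CUBIC)
a=cv2.resize(S[110:190,215:305],(405,360),interpolation=cv2.INTER_CUBIC)
cv2.imwrite("pics/v3.png",np.hstack([b,a])[:,:800])
E
```

```text
8.05 [ 2.3 -2.6 95.4] [-2.  -0.1 -5.8] [ 0.0038 -0.      0.0073]
8.15 [ 2.3 -2.8 95.8] [-3.  -0.6 -4.6] [0.0043 0.     0.0074]
8.25 [ 2.3 -2.7 95.7] [-3.1 -0.2 -4.3] [0.004  0.     0.0073]
```

View pics/v3.png

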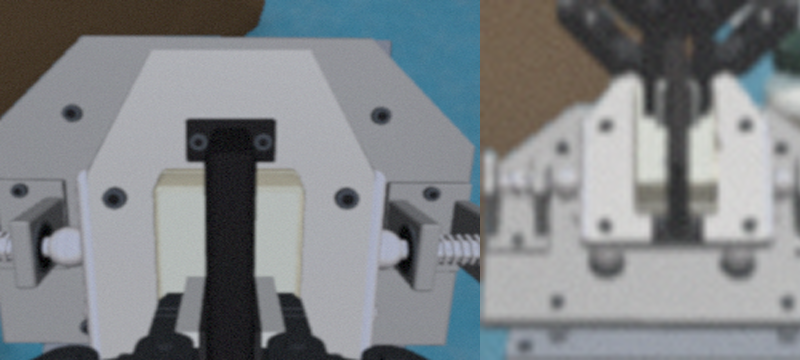

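```bash
python3 - <<'E'
from h import *
c=calibration("wrist");R,t=bedpose([.6826,-.0951,np.radians(61.6)])
def onbed(u,z=0):
    o=R.T@(-c["R"].T@c["t"]-t);d=R.T@c["R"].T@np.linalg.solve(c["camera_matrix"],[*u,1]);return (o+d*(z/1e3-o[2])/d[2])*1e3
f=lambda x,y:(x/1.6-.5+110,y/1.44-.5+40)
for n,a,b,z in [("bed edge",(80,37),(378,39),0),("bolts",(72,113),(381,116),0),("feet",(19,190),(432,194),3),("car edge",(150,50),(312,50),55),("car holes",(114,198),(347,198),55),("car edge y",(84,245),(376,245),50),("balls",(65,245),(394,247),36)]:
    A,Bb=onbed(f(*a),z),onbed(f(*b),z);print(n,((A+Bb)/2).round(1),(A-Bb).round(1), "yaw deg",np.degrees(np.arctan2(-(A-Bb)[0],(A-Bb)[1])).round(2))
E
```

```text
bed edge [88.2 -2.3 -0. ] [-1.000e-01  1.236e+02  0.000e+00] yaw deg 0.04
bolts [53.5 -1.5  0. ] [  0.5 133.7   0. ] yaw deg -0.2
feet [16.  -1.4  3. ] [  0.9 184.4   0. ] yaw deg -0.27
car edge [80.5 -2.8 55. ] [-0.4 52.1  0. ] yaw deg 0.43
car holes [26.  -3.1 55. ] [-0.5 81.4  0. ] yaw deg 0.36
car edge y [ 4.9 -3.1 50. ] [ -0.6 107.8   0. ] yaw deg 0.34
balls [-0.6 -3.1 36. ] [  0.2 130.5   0. ] yaw deg -0.07
```

>>> send_rows:
  rows:
    - {"x": -0.005, "y": -0.003, "z": 0, "wx": 0.003, "wy": 0, "wz": 0.01, "hand": -1}
    - {"x": 0, "y": 0, "z": 0.01, "wx": 0, "wy": 0, "wz": 0, "hand": -1}
    - {"x": 0, "y": 0, "z": 0.015, "wx": 0, "wy": 0, "wz": 0, "hand": -1}
    - {"x": 0, "y": 0, "z": 0.015, "wx": 0, "wy": 0, "wz": 0, "hand": -1}
    - {"x": 0, "y": 0, "z": 0.015, "wx": 0, "wy": 0, "wz": 0, "hand": -1}
    - {"x": 0, "y": 0, "z": 0.015, "wx": 0, "wy": 0, "wz": 0, "hand": -1}
    - {"x": 0, "y": 0, "z": 0.015, "wx": 0, "wy": 0, "wz": 0, "hand": -1}
    - {"x": 0, "y": 0, "z": 0.015, "wx": 0, "wy": 0, "wz": 0, "hand": -1}
    - {"x": 0, "y": 0, "z": 0, "wx": 0, "wy": 0, "wz": 0, "hand": -1}
    - {"x": 0, "y": 0, "z": 0, "wx": 0, "wy": 0, "wz": 0, "hand": -1}

```text
time: 9.18
tool_pos: [0.6656, -0.1293, 0.1312]
tool_rot: [-0.133, 0.83, 0.494, 0.222]
contact_force: [2.0, 2.2, -7.4]
gripper_width: 0.126
grasp_force: 61.3
```

```bash
cat > st.py <<'E'
from h import *
R,t=bedpose([.6826,-.0951,np.radians(61.6)])
s=manip.state();print(s["time"],(R.T@(s["tool_pos"]-t)*1e3).round(1),(R.T@s["contact_force"]).round(1),s["ft_torque"].round(2),(Q(s["tool_rot"]).inv()*Ro.from_matrix(R@np.diag([1,-1,-1.]))).as_rotvec().round(4),s["gripper_width"],s["grasp_force"])
E
python3 st.py
```

```text
9.1833 [ 1.5 -1.3 79.1] [-1.2 -0.7 -7.8] [-0.42  0.35  0.11] [-0.0005 -0.0009 -0.0012] 0.12616828583999218 61.276620626449585
```

>>> send_rows:
  rows:
    - {"x": 0, "y": 0, "z": 0.008, "wx": 0, "wy": 0, "wz": 0, "hand": -1}
    - {"x": 0, "y": 0, "z": 0.008, "wx": 0, "wy": 0, "wz": 0, "hand": -1}
    - {"x": 0, "y": 0, "z": 0.008, "wx": 0, "wy": 0, "wz": 0, "hand": -1}
    - {"x": 0, "y": 0, "z": 0.005, "wx": 0, "wy": 0, "wz": 0, "hand": -1}
    - {"x": 0, "y": 0, "z": 0, "wx": 0, "wy": 0, "wz": 0, "hand": -1}
    - {"x": 0, "y": 0, "z": 0, "wx": 0, "wy": 0, "wz": 0, "hand": -1}
    - {"x": 0, "y": 0, "z": 0, "wx": 0, "wy": 0, "wz": 0, "hand": -1}
    - {"x": 0, "y": 0, "z": 0, "wx": 0, "wy": 0, "wz": 0, "hand": -1}
    - {"x": 0, "y": 0, "z": 0, "wx": 0, "wy": 0, "wz": 0, "hand": -1}
    - {"x": 0, "y": 0, "z": 0, "wx": 0, "wy": 0, "wz": 0, "hand": -1}

```text
time: 10.02
tool_pos: [0.6661, -0.1276, 0.1267]
tool_rot: [-0.133, 0.83, 0.494, 0.222]
contact_force: [2.4, 5.0, -15.8]
gripper_width: 0.127
grasp_force: 59.9
```

```bash
python3 st.py
```

```text
10.0167 [ 0.8 -0.9 74.3] [ -3.1   0.3 -16.4] [-0.85  0.36  0.03] [-0.0014  0.0002 -0.0017] 0.12655752399187456 59.94753956794739
```

>>> send_rows:
  rows:
    - {"x": 0, "y": 0, "z": 0.004, "wx": 0, "wy": 0, "wz": 0, "hand": -1}
    - {"x": 0, "y": 0, "z": 0.004, "wx": 0, "wy": 0, "wz": 0, "hand": -1}
    - {"x": 0, "y": 0, "z": 0.004, "wx": 0, "wy": 0, "wz": 0, "hand": -1}
    - {"x": 0, "y": 0, "z": 0.003, "wx": 0, "wy": 0, "wz": 0, "hand": -1}
    - {"x": 0, "y": 0, "z": 0, "wx": 0, "wy": 0, "wz": 0, "hand": -1}
    - {"x": 0, "y": 0, "z": 0, "wx": 0, "wy": 0, "wz": 0, "hand": -1}
    - {"x": 0, "y": 0, "z": 0, "wx": 0, "wy": 0, "wz": 0, "hand": -1}
    - {"x": 0, "y": 0, "z": 0, "wx": 0, "wy": 0, "wz": 0, "hand": -1}
    - {"x": 0, "y": 0, "z": 0, "wx": 0, "wy": 0, "wz": 0, "hand": -1}
    - {"x": 0, "y": 0, "z": 0, "wx": 0, "wy": 0, "wz": 0, "hand": -1}

```text
time: 10.85
tool_pos: [0.667, -0.1276, 0.1266]
tool_rot: [-0.132, 0.83, 0.494, 0.222]
contact_force: [-5.0, 0.4, -7.9]
gripper_width: 0.129
grasp_force: 61.4
```

```bash
python3 st.py
```

```text
10.85 [ 1.1 -1.7 74. ] [-5.7  4.6 -5.8] [-0.76  1.39  0.59] [ 0.0001  0.0007 -0.0006] 0.12865732021960255 61.400107741355896
```

>>> send_rows:
  rows:
    - {"x": -0.003, "y": -0.004, "z": 0, "wx": 0, "wy": 0, "wz": 0, "hand": -1}
    - {"x": 0, "y": 0, "z": 0.003, "wx": 0, "wy": 0, "wz": 0, "hand": -1}
    - {"x": 0, "y": 0, "z": 0.003, "wx": 0, "wy": 0, "wz": 0, "hand": -1}
    - {"x": 0, "y": 0, "z": 0.002, "wx": 0, "wy": 0, "wz": 0, "hand": -1}
    - {"x": 0, "y": 0, "z": 0, "wx": 0, "wy": 0, "wz": 0, "hand": -1}
    - {"x": 0, "y": 0, "z": 0, "wx": 0, "wy": 0, "wz": 0, "hand": -1}
    - {"x": 0, "y": 0, "z": 0, "wx": 0, "wy": 0, "wz": 0, "hand": -1}
    - {"x": 0, "y": 0, "z": 0, "wx": 0, "wy": 0, "wz": 0, "hand": -1}
    - {"x": 0, "y": 0, "z": 0, "wx": 0, "wy": 0, "wz": 0, "hand": -1}
    - {"x": 0, "y": 0, "z": 0, "wx": 0, "wy": 0, "wz": 0, "hand": -1}

```text
time: 11.68
tool_pos: [0.6671, -0.1276, 0.1265]
tool_rot: [-0.132, 0.83, 0.494, 0.222]
contact_force: [-7.7, -0.9, -3.5]
gripper_width: 0.126
grasp_force: 62.1
```

```bash
python3 st.py
```

```text
11.6833 [ 1.1 -1.8 73.8] [-5.6  6.4 -0.7] [-0.63  1.51  0.62] [0.0016 0.0005 0.    ] 0.12640009615496683 62.08732724189758
```

>>> send_rows:
  rows:
    - {"x": 0, "y": 0, "z": 0, "wx": 0, "wy": 0, "wz": 0, "hand": 1}
    - {"x": 0, "y": 0, "z": 0, "wx": 0, "wy": 0, "wz": 0, "hand": 1}
    - {"x": 0, "y": 0, "z": 0, "wx": 0, "wy": 0, "wz": 0, "hand": 1}
    - {"x": 0, "y": 0, "z": 0, "wx": 0, "wy": 0, "wz": 0, "hand": 1}
    - {"x": 0, "y": 0, "z": 0, "wx": 0, "wy": 0, "wz": 0, "hand": 1}
    - {"x": 0, "y": 0, "z": 0, "wx": 0, "wy": 0, "wz": 0, "hand": 1}
    - {"x": 0, "y": 0, "z": 0, "wx": 0, "wy": 0, "wz": 0, "hand": 1}
    - {"x": 0, "y": 0, "z": 0, "wx": 0, "wy": 0, "wz": 0, "hand": 1}
    - {"x": 0, "y": 0, "z": 0, "wx": 0, "wy": 0, "wz": 0, "hand": 1}
    - {"x": 0, "y": 0, "z": 0, "wx": 0, "wy": 0, "wz": 0, "hand": 1}

```text
time: 12.52
tool_pos: [0.6669, -0.1267, 0.1249]
tool_rot: [-0.132, 0.83, 0.494, 0.222]
contact_force: [0.9, 0.2, -0.3]
gripper_width: 0.999
grasp_force: 0.0
```

>>> send_rows:
  rows:
    - {"x": 0, "y": 0, "z": -0.03, "wx": 0, "wy": 0, "wz": 0, "hand": 1}
    - {"x": 0, "y": 0, "z": -0.06, "wx": 0, "wy": 0, "wz": 0, "hand": 1}
    - {"x": 0, "y": 0, "z": -0.1, "wx": 0, "wy": 0, "wz": 0, "hand": 1}
    - {"x": 0, "y": 0, "z": -0.12, "wx": 0, "wy": 0, "wz": 0, "hand": 1}
    - {"x": 0, "y": 0, "z": -0.12, "wx": 0, "wy": 0, "wz": 0, "hand": 1}
    - {"x": 0, "y": 0, "z": -0.1, "wx": 0, "wy": 0, "wz": 0, "hand": 1}
    - {"x": 0, "y": 0, "z": -0.07, "wx": 0, "wy": 0, "wz": 0, "hand": 1}
    - {"x": 0, "y": 0, "z": 0, "wx": 0, "wy": 0, "wz": 0, "hand": 1}
    - {"x": 0, "y": 0, "z": 0, "wx": 0, "wy": 0, "wz": 0, "hand": 1}
    - {"x": 0, "y": 0, "z": 0, "wx": 0, "wy": 0, "wz": 0, "hand": 1}

```text
time: 13.35
tool_pos: [0.645, -0.166, 0.2021]
tool_rot: [-0.133, 0.83, 0.494, 0.222]
contact_force: [-0.1, -0.0, 0.5]
gripper_width: 1.001
grasp_force: 0.0
```

```bash
python3 st.py; python3 - <<'E'
from h import *
w=grab_frame("wrist");S=grab_frame("scene")
cv2.imwrite("pics/w4.png",w)
b=cv2.resize(w[30:280,105:405],(480,400),interpolation=cv2.INTER_CUBIC)
a=cv2.resize(S[105:205,205:285+35],(320*115//80-60+0,400),interpolation=cv2.INTER_CUBIC)
cv2.imwrite("pics/v4.png",np.hstack([b,a])[:,:800])
E
```

```text
13.35 [  0.5  -0.7 161.5] [0.2 0.1 0.5] [-0.24  0.1  -0.04] [-0.0005  0.     -0.0014] 1.001243283295341 0.0
```

View pics/v4.png

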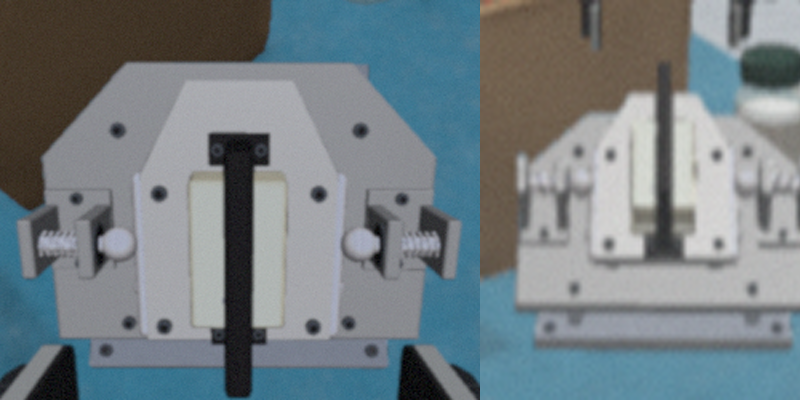

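```bash
python3 - <<'E'
from h import *
c=calibration("wrist");R,t=bedpose([.6826,-.0951,np.radians(61.6)])
def onbed(u,z=0):
    o=R.T@(-c["R"].T@c["t"]-t);d=R.T@c["R"].T@np.linalg.solve(c["camera_matrix"],[*u,1]);return (o+d*(z/1e3-o[2])/d[2])*1e3
f=lambda x,y:(x/1.6-.5+105,y/1.6-.5+30)
for n,a,b,z in [("bed edge",(126,63),(352,63),0),("bed lowedge",(62,337),(418,337),0),("bolts",(118,130),(361,130),0),("car edge",(185,81),(295,81),33),("car low",(143,335),(336,335),33),("car holes",(159,193),(319,193),33),("car holes2",(164.5,326.5),(313.5,326.5),33),("car side",(136,243),(344,243),28),("balls",(118,243),(362,243),36)]:
    A,Bb=onbed(f(*a),z),onbed(f(*b),z);print(n,((A+Bb)/2).round(1),(A-Bb).round(1))
E
```

```text
bed edge [88.5 -1.2  0. ] [  0.2 119.7   0. ]
bed lowedge [-69.4  -1.6   0. ] [2.000e-01 2.174e+02 0.000e+00]
bolts [53.9 -1.5  0. ] [  0.2 133.    0. ]
car edge [78.5 -1.7 33. ] [ 0.1 52.4  0. ]
car low [-53.1  -1.3  33. ] [1.00e-01 1.05e+02 0.00e+00]
car holes [24.7 -1.2 33. ] [ 0.1 80.6  0. ]
car holes2 [-48.   -1.1  33. ] [ 0.1 80.7  0. ]
car side [-2.6 -1.7 28. ] [1.000e-01 1.096e+02 0.000e+00]
balls [-0.5 -1.6 36. ] [1.000e-01 1.248e+02 0.000e+00]
```

```bash
python3 -c "
from plant import job_done; print(job_done())"
```

```text
the job is handed in; nothing more can be done
None
```

I seated the carrier on the 30-degree stand, narrow end uphill, released it and handed the job in at about 13.5 s. The last wrist picture put it square and within about 1 mm of home, and the bystanders were not touched; the judge returned no verdict.

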